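# Prop the overhanging arm with the screw jack

### The job

Bring the screw jack to the clamp stand and set it down with the middle of its platform under the rubber foot of the hinged arm, then turn its knob clockwise to raise the platform until it just touches the foot and bears on it without lifting the arm off its stop. Leave the jack standing there on its own, and do not disturb the torch or the speed sensor.

Things in the scene. Friction and masses are not known exactly. Their poses are not given: they have to be found in the camera images.
- jack: Loose steel screw jack, 0.86 kg, starting upright with its platform fully down; flat base plate 195 x 70 x 10 mm reaching from x = -157.5 to +37.5 mm. Origin: underside, below the platform's centre; x from knob towards platform, z up. Carrying lug centred at x = -60 mm (centre of mass within 10 mm of it), knob axis at x = -125 mm.
- jack_lug (a point): Grip point in the jack's upright carrying lug, a steel plate 14 mm thick (y) and 40 mm long (x), between knob and platform; 75 mm above the jack's underside, 10 mm below the lug's top. Axes as the jack's.
- jack_platform: Rectangular steel platform of the jack, 64 x 56 x 10 mm; origin at the centre of its top face, 60 mm above the jack's underside when fully down; z up. It rises 6 mm for each radian that the knob is turned clockwise, 24 mm at most.
- knob_grip (a point): On the vertical axis of the jack's round black knob (39 mm diameter, 34 mm tall), 105 mm above the jack's underside, 13 mm below the knob's top. Clockwise from above raises; 0 to 4.0 rad, starts at 0; 1.1 to 2.8 rad needed. It takes about 0.13 N m to turn and stays where left; when the platform bears on the foot this rises by about 0.08 N m, and turning on then lifts the arm.
- stand: Grey fixed clamp stand with two cheeks, base 105 x 110 mm, cheek tops 126 mm high; origin under its hinge, on the bench. The arm points along the stand's own -x; z up.
- mount_arm: Aluminium arm, 150 mm from hinge to nose end, 36 to 40 mm wide, hinged in the stand about a level pin 105 mm above the bench (origin on the pin, x away from the nose, z up). It rests level on a stop by its own weight; about 14 N upward at the foot lifts it.
- nose_top (a point): Top centre of the arm's round nose (40 mm diameter, 24 mm thick), 130 mm from the hinge, 112 mm above the bench. The stud of the foot runs vertically through here, up to 10 mm higher; below the nose it carries a round rubber foot, 28 mm diameter, its underside 66 to 77 mm above the bench: this differs each time and is given nowhere, so the touch must be felt or seen.
- torch: Bystander: black torch, 116 mm long, 41 mm tall, lying down; origin under its centre. Nearer the robot stands the fixed blue bench vice, 152 mm tall, up to x = 0.46 for y from 0.12 to 0.28 (world): pass over or beyond it. Also fixed: an open red case, 50 mm tall, beyond x = 0.58 for y 0.19 to 0.46, and a tall gear casing beyond x = 0.56 for y below -0.05.
- speed_sensor: Bystander: black speed sensor with an orange band and a brass tip, 84 x 22 x 20 mm, lying flat; origin under its centre.

How it is judged:
On the way:
1. the jack stands upright on the bench, released or not, with the platform's middle within 16 mm of the point under the arm's nose and the platform not yet touching the arm (horizontal distance between jack_platform and nose_top below 0.016 m and angle between jack_lug's own z axis and vertical below 0.08 rad and height (world z) of jack_lug below 0.078 m and contact force between jack_platform and mount_arm below 0.3 N), for 0.2 s.
At the end, for the whole second after the job is handed in: the jack stands upright on the bench (lean under 0.08 rad), the middle of its platform within 16 mm sideways of the arm's nose centre, the platform bears on the arm's foot with more than 1 N, and the nose has risen less than 3 mm from its start (contact force between jack_platform and mount_arm above 1 N and horizontal distance between jack_platform and nose_top below 0.016 m and angle between jack_lug's own z axis and vertical below 0.08 rad and height (world z) of jack_lug below 0.078 m and distance of nose_top from where it was at the start of the episode below 0.003 m); the robot touches nothing.
It fails at once if the arm's nose is moved by more than 10 mm (distance of nose_top from where it was at the start of the episode above 0.01 m).
It fails at once if the torch is moved by more than 3 cm (distance of torch from where it was at the start of the episode above 0.03 m).
It fails at once if the speed sensor is moved by more than 3 cm (distance of speed_sensor from where it was at the start of the episode above 0.03 m).
It also fails if it takes over 72 s, if anything falls off the work surface, if the arm or the gripper's body presses on something with over 40 N, if the wrist force passes 120 N, or if a joint passes its speed limit or range.

### The arm

A 7-joint arm with a two-finger parallel gripper is mounted at the origin on a cart in front of the work surface, level with it; the furniture and walls round the work are solid. World frame = base frame: x ahead of the robot, y to its left, z up, the work surface at z = 0. Lengths are in m, angles in rad, forces in N, time in s.
With the tool pointing down it reaches from about 0.35 to 0.9 m from the base axis. Payload 8.1 kg.
Tool frame: the origin (TCP) lies midway between the tips of the shut fingers; the grasp point (between the pads) lies arm.grasp_offset behind it (arm.grasp_offset is the distance from the TCP to the grasp point, in m); z points along the fingers, y is the line along which they close (so a half turn about z gives the same grasp; the last joint's range is limited). The gripper opens to 92 mm and grips with 3 to 60 N. Pads are 19 mm wide; open, the fingers measure 130 mm over their backs; the gripper's body (75 mm by 190 mm) begins 47 mm behind the grasp point.
Start: joints at [-1.307, 0.434, 0.025, 1.573, -0.012, 1.134, -0.075], TCP at [0.224, 0.583, 0.227] pointing down, gripper open.
Joint ranges: [-2.62, 2.62], [-0.44, 2.09], [-1.27, 1.32], [0.08, 2.57], [-1.32, 4.46], [0.12, 2], [-2.74, 2.74]. Speed limits (rad/s): [2.22, 2.22, 3.01, 3.01, 3.14, 3.14, 3.14].

### API

Orientations are given as a rotation vector (axis times angle).
In Python, from cell import observe, imaging, arm gives the robot as it stands.
- The arm moves only by the tool apply_moves, never from a script. Its argument "commands" is a list of rows, each a list of 5 numbers: the opening in per cent of the stroke, from 0 (shut) to 100 (fully open), then the shift along the world's x, y, z in units of 0.06 m (1.0 is 0.06 m), then the turn about the world's z in units of 0.5 rad (1.0 is 0.5 rad). A call has 1 to 12 rows; each row shifts and turns the commanded pose from where the row before left it; what a row does not reach is not made up. A row lasts 1/8 s, in which the tool goes at most 62.5 mm and 10.7 degrees, less where a joint would pass 70% of its speed; a pose out of reach is approached as far as the arm can. A call with a number of a shift or a turn outside -1 to 1 is refused whole. A call with a gripper value outside its range is refused whole. The fingers move at their own pace and stop on an object; "newtons" is the grip in N (left out, the last holds). Time passes only in rows, so rows that do not move let the fingers close. It gives the time, the measured TCP pose, the force, the opening and the grip force at its end, in the units of the state.
- observe(): the state, without advancing time (a new reading comes with each control period).
- imaging.get_image(name): name is "side" or "top" or "wrist"; returns (picture, depth): 420x560x3 uint8, red, green, blue; 420x560 float32, m along the optical axis (not along the pixel's ray), 0 where there is no reading.
- imaging.camera_params(name): a dict with "camera_matrix" (3x3 intrinsics, pixels), "origin" and "rotation" of the camera in the world; the wrist camera has in their place "tool_from_camera" (4x4, takes a point from camera to tool coordinates, whose origin is the TCP and whose axes are the flange's). Camera axes: x right, y up, looking along -z (the intrinsics and any distortion apply to the point x, -y, -z); pixel columns grow to the right and rows downward; lengths in m; the calibration is good to about 2 mm. A picture is of the moment at which its call begins: read the wrist's pose just before it. camera_params takes no time and is no camera call.
- arm.sign_off(): hands the job in; it is judged then, once.
The state is a dict: "clock": time; "joints": joint angles; "dq": joint speeds; "joint_efforts": joint torques, N m; "position": TCP position; "ee_rot": TCP orientation; "force": force on the tool from outside, world axes, zero at the start; "ft_torque": the same for the moment, N m; "width": opening from 0.0 (shut) to 1.0 (fully open); "gripper_force": force on a finger pad.
Only numpy, scipy, OpenCV 4.12 (cv2) and the standard library are available. Lean on these libraries where they do the work, as an engineer would, in place of code of your own. Each camera call takes 0.05 s, during which the arm holds its last target. There are 200 camera calls.

## Working session

There is one attempt and no reset: what is moved stays moved. The work goes in short steps, Python scripts to look and compute and a tool call to move; the robot and the scene stay as the last step left them, time stands still between calls to the robot, and variables do not carry over. Pictures are saved under pics/ and viewed, at most 10 in all, crops included, and the job is handed in when it is done.

Besides the shell and the picture viewer there is one more tool, called after "Call:" by a JSON object that holds its "method" and its "body", one argument or row to a line. apply_moves: Moves the arm, as the interface text tells. Its arguments: {"type":"object","properties":{"commands":{"type":"array"},"newtons":{"type":"number"}},"required":["commands"]}

```bash
mkdir -p pics; ls
cat > h.py <<'E'
import numpy as np, cv2
from scipy.spatial.transform import Rotation as R
from cell import observe, imaging, arm
def cloud(name):
    s=observe(); p=imaging.camera_params(name); im,d=imaging.get_image(name)
    K=np.array(p["camera_matrix"]); v,u=np.indices(d.shape)
    pc=np.stack([(u-K[0,2])/K[0,0]*d,-(v-K[1,2])/K[1,1]*d,-d],-1)
    if name=="wrist":
        T=np.array(p["tool_from_camera"]); pc=pc@T[:3,:3].T+T[:3,3]
        w=pc@R.from_rotvec(s["ee_rot"]).as_matrix().T+np.array(s["position"])
    else: w=pc@np.array(p["rotation"]).T+np.array(p["origin"])
    w[d==0]=np.nan
    return im,w
E
python3 - <<'E'
from h import *
for n in("top","side"):
    im,w=cloud(n); np.save(n+".npy",w); cv2.imwrite(f"pics/{n}.png",im[:,:,::-1])
    print(imaging.camera_params(n))
print(observe(),arm.grasp_offset)
E
```

```text
picsTraceback (most recent call last):
  File "<stdin>", line 3, in <module>
  File "h.py", line 11, in cloud
    else: w=pc@np.array(p["rotation"]).T+np.array(p["origin"])
            ~~~~~~~~~~~~~~~~~~~~~~~~~~~~^~~~~~~~~~~~~~~~~~~~~~
ValueError: operands could not be broadcast together with shapes (420,560) (3,)
```

```bash
sed -i 's/np.array(p\["rotation"\]).T/R.from_rotvec(p["rotation"]).as_matrix().T/' h.py
python3 - <<'E'
from h import *
for n in("top","side"):
    im,w=cloud(n); np.save(n+".npy",w); cv2.imwrite(f"pics/{n}.png",im[:,:,::-1])
    print(imaging.camera_params(n)); print(w[::60,::80].round(2).tolist()[3:6])
print(observe(),arm.grasp_offset)
E
```

```text
{'camera_matrix': array([[481.1251162 ,   0.        , 275.52308019],
       [  0.        , 481.1251162 , 209.07389482],
       [  0.        ,   0.        ,   1.        ]]), 'origin': array([0.39022291, 0.26722767, 1.11996878]), 'rotation': array([ 0.14744692, -0.09983235, -1.59441603])}
[[[0.65, 0.95, 0.03], [0.65, 0.77, -0.0], [0.65, 0.57, -0.0], [0.64, 0.38, 0.0], [0.63, 0.19, 0.04], [0.63, 0.0, -0.0], [0.59, -0.12, 0.14]], [[0.51, 0.96, -0.0], [0.51, 0.76, 0.0], [0.5, 0.57, -0.0], [0.5, 0.38, 0.0], [0.49, 0.2, 0.03], [0.49, 0.01, -0.0], [0.48, -0.16, 0.03]], [[0.37, 0.95, -0.0], [0.37, 0.76, 0.0], [0.36, 0.57, -0.0], [0.36, 0.39, 0.0], [0.36, 0.21, 0.15], [0.35, 0.02, 0.0], [0.35, -0.16, 0.0]]]
{'camera_matrix': array([[446.80990776,   0.        , 278.35789247],
       [  0.        , 446.80990776, 207.24779957],
       [  0.        ,   0.        ,   1.        ]]), 'origin': array([ 0.36040783, -0.62202655,  0.50876781]), 'rotation': array([ 1.13096556, -0.12089691, -0.19028117])}
[[[-1.11, 3.11, -0.8], [-0.49, 2.98, -0.8], [0.28, 0.72, 0.0], [0.52, 0.67, -0.0], [0.76, 0.62, -0.0],
[... 358 characters left out ...]
ray([-1.30661311,  0.43506415,  0.02495466,  1.57384785, -0.01163026,
        1.13398765, -0.07510192]), 'dq': array([-3.43391103e-04, -1.76994553e-03, -5.59516576e-04, -4.58407625e-03,
        5.25953094e-04,  2.21222277e-03, -7.29397090e-05]), 'joint_efforts': array([ 2.34979152e-04, -6.68259859e+01,  9.84917320e-01, -3.14698076e+01,
       -6.06475119e-02,  3.93606664e-02,  1.78780060e-04]), 'position': array([0.22402486, 0.58307832, 0.22613982]), 'ee_rot': array([-5.72992638e-01, -3.08875261e+00,  1.81195631e-03]), 'force': array([-0.30906647, -0.10168113,  0.3593809 ]), 'ft_torque': array([ 0.00361704, -0.02516211,  0.03428095]), 'gripper_force': 0.0, 'width': 1.0021941129604781} 0.0188
```

View pics/top.png

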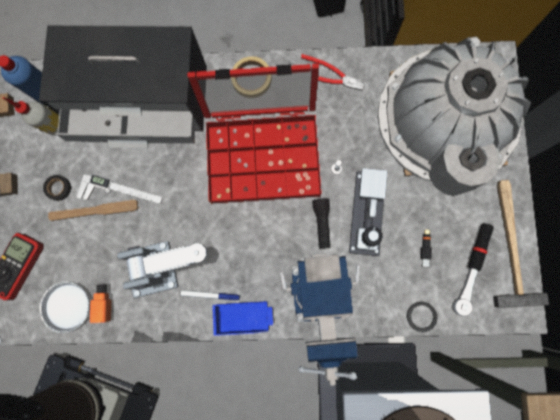

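View pics/side.png

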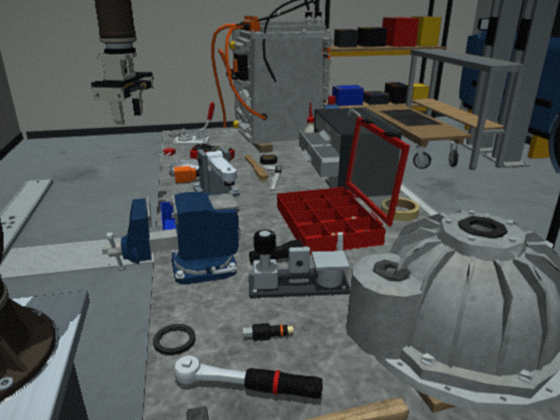

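Run:
```python
from h import *
w=np.load("top.npy")
def reg(c0,c1,r0,r1,z0,z1,name):
    p=w[r0:r1,c0:c1].reshape(-1,3); m=(p[:,2]>z0)&(p[:,2]<z1); p=p[m]
    rc=cv2.minAreaRect((p[:,:2]*1000).astype(np.float32))
    print(name,len(p),p.mean(0).round(4),rc, np.median(p[:,2]).round(4))
    return p
reg(345,395,160,262,.004,.02,"base"); reg(355,392,160,205,.05,.07,"platform"); reg(355,392,195,230,.077,.092,"lug")
reg(355,392,215,255,.105,.125,"knob")
reg(180,215,235,275,.108,.114,"nose"); reg(130,215,235,285,.1,.118,"arm"); reg(110,190,235,300,.119,.13,"cheeks")
reg(110,215,235,300,.004,.03,"standbase")
reg(308,335,190,255,.008,.05,"torch"); reg(415,440,220,275,.008,.03,"sensor")
```

```text
base 1088 [0.5407 0.0952 0.0094] ((561.6458129882812, 77.76690673828125), (108.0325927734375, 235.51473999023438), 87.01932525634766) 0.0093
platform 726 [0.6093 0.0779 0.0594] ((601.708740234375, 78.43502807617188), (56.23426818847656, 81.88434600830078), 82.8841323852539) 0.0595
lug 120 [0.5506 0.0862 0.0832] ((551.0032348632812, 85.64945220947266), (14.129262924194336, 39.5972785949707), 80.35990905761719) 0.0833
knob 305 [0.4859 0.0958 0.1169] ((486.5101623535156, 95.16748046875), (39.39279556274414, 39.639137268066406), 44.097862243652344) 0.1173
nose 394 [0.4585 0.475  0.111 ] ((459.2796325683594, 474.3599548339844), (39.39851760864258, 58.22099685668945), 11.536893844604492) 0.111
arm 1321 [0.4497 0.5215 0.1111] ((440.3279724121094, 525.0389404296875), (80.8173599243164, 160.11439514160156), 0.31493136286735535) 0.111
cheeks 547 [0.4331 0.5933 0.1234] ((433.6693115234375, 595.2413940429688), (85.51720428466797, 56.98243713378906), 14.032944679260254) 0.1235
standbase 935 [0.4132 0.5568 0.0114] ((438.68896484375, 564.5428466796875), (245.2904510498047, 145.79847717285156), 88.63203430175781) 0.011
torch 717 [0.5361 0.1935 0.0283] ((536.8131103515625, 189.73696899414062), (132.03549194335938, 45.19932174682617), 10.130250930786133) 0.0276
sensor 313 [ 0.4644 -0.0411  0.0158] ((466.0723876953125, -40.84241485595703), (23.186187744140625, 82.5422134399414), 87.02523040771484) 0.0159
```

Run:
```python
from h import *
w=np.load("top.npy"); p=w[225:300,110:225].reshape(-1,3)
s=p[(p[:,2]>.115)&(p[:,2]<.126)&(p[:,1]<.53)]; print("stud",len(s),s.mean(0),s.std(0))
a=p[(p[:,2]>.106)&(p[:,2]<.1145)]
for y in np.arange(.43,.6,.01):
    q=a[abs(a[:,1]-y)<.004]
    if len(q): print(round(y,3),len(q),q[:,0].min().round(4),q[:,0].max().round(4))
```

```text
stud 32 [0.45969095 0.47842286 0.11675087] [0.00763894 0.02150083 0.00183963]
0.45 48 0.4467 0.4764
0.46 66 0.4428 0.4809
0.47 58 0.443 0.481
0.48 65 0.441 0.477
0.49 68 0.4353 0.4751
0.5 68 0.4334 0.4733
0.51 66 0.4315 0.4716
0.52 69 0.4297 0.4697
0.53 75 0.4278 0.4677
0.54 67 0.4259 0.4659
0.55 69 0.4222 0.4639
0.56 77 0.4016 0.4603
0.57 78 0.3936 0.4604
0.58 35 0.3898 0.4756
0.59 15 0.3879 0.48
```

Call:
{"method": "apply_moves", "body": {
  "commands": [
    [100,0.27,-0.41,0,-0.3],
    [100,0.27,-0.41,0,-0.3],
    [100,0.27,-0.41,0,-0.3],
    [100,0.27,-0.41,0,-0.3],
    [100,0.27,-0.41,0,-0.3],
    [100,0.27,-0.41,0,-0.3],
    [100,0.27,-0.41,0,-0.3],
    [100,0.27,-0.41,0,-0.3],
    [100,0.27,-0.41,0,-0.3],
    [100,0.27,-0.41,0,-0.3]
  ]
}}

```text
clock: 1.4
position: [0.3865, 0.3365, 0.2266]
ee_rot: [2.529, 1.863, -0.0]
force: [0.7, 0.4, 1.1]
width: 1.002
gripper_force: 0.0
```

Call:
{"method": "apply_moves", "body": {
  "commands": [
    [100,0.27,-0.41,0,-0.28],
    [100,0.27,-0.41,0,-0.28],
    [100,0.27,-0.41,0,-0.28],
    [100,0.27,-0.41,0,-0.28],
    [100,0.27,-0.41,0,-0.28],
    [100,0.27,-0.41,0,-0.28],
    [100,0.27,-0.41,0,-0.28],
    [100,0.27,-0.41,0,-0.28],
    [100,0.27,-0.41,0,-0.28],
    [100,0.27,-0.41,0,-0.28],
    [100,0,0,0,0]
  ]
}}

```text
clock: 2.78
position: [0.5488, 0.089, 0.2267]
ee_rot: [3.133, -0.204, 0.001]
force: [-0.0, 0.7, 0.3]
width: 0.998
gripper_force: 0.0
```

Run:
```python
from h import *
im,w=cloud("wrist"); cv2.imwrite("pics/w1.png",im[:,:,::-1])
s=observe(); print(s["position"],s["ee_rot"],s["joints"].round(2))
p=w.reshape(-1,3)
def reg(x0,x1,y0,y1,z0,z1,n):
    q=p[(p[:,0]>x0)&(p[:,0]<x1)&(p[:,1]>y0)&(p[:,1]<y1)&(p[:,2]>z0)&(p[:,2]<z1)]
    print(n,len(q)); 
    if len(q)>20: print(q.mean(0),cv2.minAreaRect((q[:,:2]*1000).astype(np.float32)))
reg(.52,.58,.06,.12,.077,.095,"lug"); reg(.45,.52,.06,.13,.1,.13,"knob"); reg(.57,.66,.03,.12,.05,.07,"plat")
```

```text
[0.54820153 0.09067925 0.22649377] [ 3.13469096e+00 -1.97702696e-01 -6.17769753e-04] [-0.84  0.39  0.81  1.79 -0.31  1.1  -1.63]
lug 705
[0.55330736 0.08375139 0.0835269 ] ((552.4949340820312, 83.74209594726562), (13.152405738830566, 39.10205841064453), 82.47828674316406)
knob 1923
[0.49225657 0.09241708 0.11568043] ((490.48541259765625, 92.78804779052734), (41.79025650024414, 36.32650375366211), 85.62040710449219)
plat 4800
[0.61193823 0.07553036 0.05932971] ((606.503173828125, 75.99702453613281), (56.17615509033203, 72.81114959716797), 82.66930389404297)
```

View pics/w1.png

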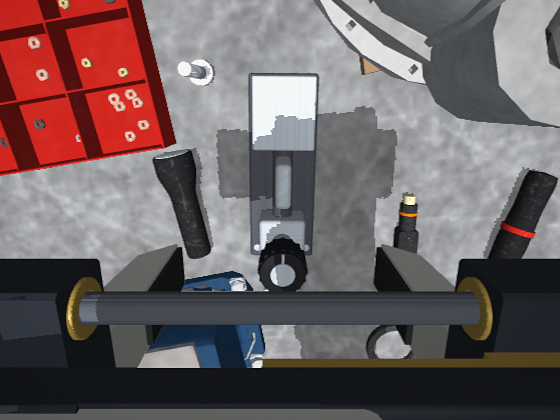

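Call:
{"method": "apply_moves", "body": {
  "commands": [
    [100,0.07,-0.11,-0.3,0],
    [100,0,0,-0.4,0],
    [100,0,0,-0.4,0],
    [100,0,0,-0.4,0],
    [100,0,0,-0.4,0],
    [100,0,0,-0.4,0],
    [100,0,0,-0.3,0],
    [100,0,0,-0.22,0],
    [100,0,0,0,0]
  ]
}}

```text
clock: 3.95
position: [0.5518, 0.0848, 0.0567]
ee_rot: [3.135, -0.196, -0.002]
force: [1.0, 0.3, 0.2]
width: 1.001
gripper_force: 0.0
```

Call:
{"method": "apply_moves", "body": {
  "commands": [
    [0,0,0,0,0],
    [0,0,0,0,0],
    [0,0,0,0,0],
    [0,0,0,0,0],
    [0,0,0,0,0],
    [0,0,0,0,0],
    [0,0,0,0,0],
    [0,0,0,0,0]
  ],
  "newtons": 55
}}

```text
clock: 4.95
position: [0.5524, 0.0848, 0.0575]
ee_rot: [3.135, -0.197, -0.0]
force: [0.3, -1.3, 0.3]
width: 0.18
gripper_force: 0.0
```

Call:
{"method": "apply_moves", "body": {
  "commands": [
    [0,0,0,0,0],
    [0,0,0,0,0],
    [0,0,0,0,0]
  ]
}}

```text
clock: 5.32
position: [0.5524, 0.0849, 0.0575]
ee_rot: [-3.135, 0.197, 0.0]
force: [-0.2, 0.8, -0.1]
width: 0.148
gripper_force: 54.9
```

Call:
{"method": "apply_moves", "body": {
  "commands": [
    [0,0,0,0.2,0],
    [0,0,0,0.3,0],
    [0,0,0,0.4,0],
    [0,0,0,0.4,0],
    [0,0,0,0.4,0],
    [0,0,0,0.4,0],
    [0,0,0,0.4,0],
    [0,0,0,0.4,0],
    [0,0,0,0.3,0],
    [0,0,0,0,0]
  ]
}}

```text
clock: 6.58
position: [0.5528, 0.0844, 0.2513]
ee_rot: [-3.134, 0.197, -0.004]
force: [-0.4, 0.3, -8.8]
width: 0.151
gripper_force: 54.9
```

Call:
{"method": "apply_moves", "body": {
  "commands": [
    [0,-0.07,0.3,0,0.33],
    [0,-0.08,0.36,0,0.33],
    [0,-0.08,0.36,0,0.33],
    [0,-0.08,0.36,0,0.33],
    [0,-0.08,0.36,0,0.33],
    [0,-0.08,0.36,0,0.33],
    [0,-0.08,0.36,0,0.33],
    [0,-0.08,0.36,0,0.33],
    [0,-0.08,0.36,0,0.33],
    [0,-0.08,0.36,0,0.33],
    [0,-0.07,0.36,0,0.33],
    [0,-0.07,0.33,0,0.33]
  ]
}}

```text
clock: 8.07
position: [0.4957, 0.3386, 0.2484]
ee_rot: [-1.878, -2.518, 0.004]
force: [0.4, 0.3, -9.0]
width: 0.147
gripper_force: 54.9
```

Call:
{"method": "apply_moves", "body": {
  "commands": [
    [0,0,0,0,0],
    [0,0,0,0,0],
    [0,0,0,0,0]
  ]
}}

```text
clock: 8.45
position: [0.4968, 0.3373, 0.2493]
ee_rot: [1.888, 2.51, -0.001]
force: [-0.5, 0.5, -8.2]
width: 0.148
gripper_force: 54.9
```

Run:
```python
from h import *
s=observe(); print(s["position"],s["ee_rot"],s["joints"].round(2),s["force"])
im,w=cloud("wrist"); cv2.imwrite("pics/w2.png",im[:,:,::-1]); np.save("w2.npy",w)
p=w.reshape(-1,3)
def reg(x0,x1,y0,y1,z0,z1,n):
    q=p[(p[:,0]>x0)&(p[:,0]<x1)&(p[:,1]>y0)&(p[:,1]<y1)&(p[:,2]>z0)&(p[:,2]<z1)]
    print(n,len(q)); 
    if len(q)>20: print(q.mean(0),cv2.minAreaRect((q[:,:2]*1000).astype(np.float32)))
    return q
q=reg(.4,.55,.35,.47,.235,.26,"plat"); 
if len(q)>50: print("plane",np.linalg.lstsq(np.c_[q[:,:2],np.ones(len(q))],q[:,2],rcond=None)[0])
a=reg(.4,.5,.42,.53,.106,.1145,"arm"); reg(.44,.49,.43,.5,.116,.126,"stud")
for y in np.arange(.435,.56,.01):
    q=a[abs(a[:,1]-y)<.003]
    if len(q): print(round(y,3),len(q),q[:,0].min().round(4),q[:,0].max().round(4))
```

```text
[0.49684717 0.33733961 0.24926602] [ 1.88799359e+00  2.51040310e+00 -1.43391443e-03] [-0.9   0.38  0.3   1.62 -0.12  1.16 -0.29] [-0.50483966  0.49749029 -8.16276692]
plat 20063
[0.4795187  0.39464601 0.25096619] ((482.0658874511719, 385.52862548828125), (56.218544006347656, 81.71356201171875), 15.902488708496094)
plane [0.0012566  0.00178155 0.24966054]
arm 2182
[0.46306268 0.46201072 0.11119578] ((463.1572265625, 460.72479248046875), (39.70368576049805, 35.05282974243164), 15.841264724731445)
stud 155
[0.46272367 0.46278172 0.11797021] ((462.4549865722656, 462.9266052246094), (9.479548454284668, 9.160374641418457), 18.686553955078125)
0.445 182 0.4508 0.4746
0.455 423 0.4443 0.4814
0.465 359 0.443 0.4821
0.475 349 0.4424 0.4795
0.485 2 0.4763 0.4765
```

View pics/w2.png

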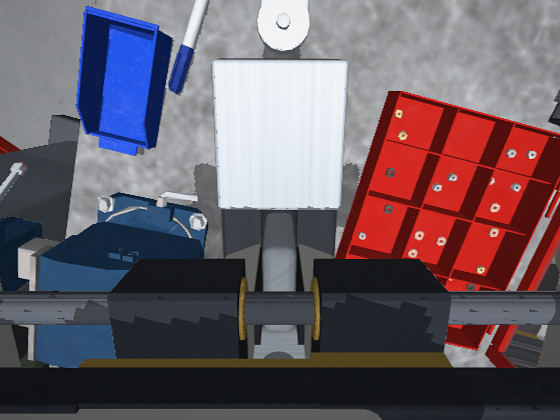

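Call:
{"method": "apply_moves", "body": {
  "commands": [
    [0,0,0,-0.2,0],
    [0,0,0,-0.4,0],
    [0,0,0,-0.4,0],
    [0,0,0,-0.4,0],
    [0,0,0,-0.4,0],
    [0,0,0,-0.4,0],
    [0,0,0,-0.4,0],
    [0,0,0,-0.3,0],
    [0,0,0,-0.2,0],
    [0,0,0,0,0],
    [0,0,0,0,0]
  ]
}}

```text
clock: 9.88
position: [0.4971, 0.339, 0.0643]
ee_rot: [1.885, 2.513, 0.002]
force: [0.2, 0.2, -8.3]
width: 0.151
gripper_force: 54.9
```

```bash
cat > m.py <<'E'
from h import *
s=observe(); print(s["position"],s["ee_rot"],s["force"],s["ft_torque"])
im,w=cloud("wrist"); p=w.reshape(-1,3)
d=np.array([-.2738,.9618]); P=np.array(s["position"])[:2]
q=p[(p[:,2]>.045)&(p[:,2]<.075)&(np.linalg.norm(p[:,:2]-P-.065*d,axis=1)<.05)]
a=(q[:,:2]-P)@d; b=(q[:,:2]-P)@[d[1],-d[0]]
print("plat",len(q),"z",np.median(q[:,2]),"along",a.min(),np.percentile(a,99.5),"lat",np.percentile(b,[.5,99.5]))
q=p[(p[:,2]>.116)&(p[:,2]<.126)&(np.linalg.norm(p[:,:2]-[.4625,.463],axis=1)<.02)]
print("stud",len(q),q.mean(0) if len(q) else 0)
E
python3 m.py
```

```text
[0.4971476  0.33898873 0.06426528] [1.88462885e+00 2.51300157e+00 2.09835864e-03] [ 0.17708555  0.18295943 -8.33944657] [-0.12820324  0.00094039  0.01635743]
plat 20035 z 0.06611601619081006 along 0.015348066607144524 0.09071644668291438 lat [-0.02873451  0.02627553]
stud 0 0
```

Call:
{"method": "apply_moves", "body": {
  "commands": [
    [0,0,0,-0.07,0],
    [0,0,0,0,0],
    [0,0,0,0,0]
  ]
}}

```text
clock: 10.3
position: [0.4966, 0.3387, 0.0594]
ee_rot: [1.885, 2.513, 0.0]
force: [-0.4, 1.4, -8.4]
width: 0.15
gripper_force: 54.9
```

Call:
{"method": "apply_moves", "body": {
  "commands": [
    [0,-0.04,0.15,0,0],
    [0,-0.05,0.2,0,0],
    [0,-0.05,0.2,0,0],
    [0,-0.05,0.2,0,0],
    [0,-0.05,0.19,0,0],
    [0,-0.05,0.19,0,0],
    [0,0,0,0,0],
    [0,0,0,0,0]
  ]
}}

```text
clock: 11.3
position: [0.4794, 0.4058, 0.0593]
ee_rot: [1.885, 2.513, -0.001]
force: [0.7, 0.2, -9.3]
width: 0.15
gripper_force: 54.9
```

Call:
{"method": "apply_moves", "body": {
  "commands": [
    [0,0,0,-0.02,0],
    [0,0,0,-0.02,0],
    [0,0,0,0,0],
    [0,0,0,0,0]
  ]
}}

```text
clock: 11.8
position: [0.4795, 0.4058, 0.0575]
ee_rot: [1.885, 2.512, -0.0]
force: [-1.9, -5.0, 3.7]
width: 0.147
gripper_force: 55.0
```

```bash
python3 m.py
```

```text
[0.47951298 0.40576367 0.05754757] [ 1.88546818e+00  2.51239748e+00 -5.60197368e-05] [-1.93345967 -5.03996243  3.68478053] [-1.12595166  0.62222176  0.01910698]
plat 1982 z 0.05931236837661512 along 0.015380576339684935 0.08973111238946153 lat [-0.0291166   0.02648671]
stud 1008 [0.4626203  0.4634661  0.11796924]
```

Call:
{"method": "apply_moves", "body": {
  "commands": [
    [40,0,0,0,0],
    [60,0,0,0,0],
    [60,0,0,0,0],
    [60,0,0,0.1,0],
    [60,0,0,0.4,0],
    [60,0,0,0.5,0],
    [60,0,0,0.5,0],
    [60,0,0,0.5,0],
    [60,0,0,0.4,0],
    [60,0,0,0,0],
    [60,0,0,0,0]
  ],
  "newtons": 45
}}

```text
clock: 13.22
position: [0.4788, 0.4063, 0.2004]
ee_rot: [-1.885, -2.513, 0.001]
force: [1.1, 0.7, -0.5]
width: 0.598
gripper_force: 0.0
```

Call:
{"method": "apply_moves", "body": {
  "commands": [
    [60,0.05,-0.3,0,0.35],
    [60,0.1,-0.4,0,0.35],
    [60,0.1,-0.4,0,0.35],
    [60,0.1,-0.4,0,0.35],
    [60,0.1,-0.4,0,0.35],
    [60,0.1,-0.4,0,0.35],
    [60,0,0,0,0.35],
    [60,0,0,0,0],
    [60,0,0,0,0]
  ]
}}

```text
clock: 14.35
position: [0.5117, 0.2687, 0.2003]
ee_rot: [-0.102, -3.139, 0.0]
force: [0.5, -0.6, -0.3]
width: 0.598
gripper_force: 0.0
```

```bash
cat > k.py <<'E'
import sys
from h import *
s=observe(); print(s["position"],s["ee_rot"],s["joints"].round(2),s["force"],s["ft_torque"])
def go(n):
    im,w=cloud(n); cv2.imwrite(f"pics/{sys.argv[1]}_{n}.png",im[:,:,::-1]); p=w.reshape(-1,3)
    for nm,c,r,z0,z1 in(("knob",(.497,.343),.035,.109,.125),("lug",(.4795,.406),.03,.079,.092),("stud",(.4625,.463),.012,.116,.127)):
        q=p[(p[:,2]>z0)&(p[:,2]<z1)&(np.linalg.norm(p[:,:2]-c,axis=1)<r)]
        print(n,nm,len(q),np.median(q[:,2]).round(4) if len(q) else 0,cv2.minAreaRect((q[:,:2]*1000).astype(np.float32)) if len(q)>15 else 0)
for n in sys.argv[2:]: go(n)
E
python3 k.py a wrist top
```

```text
[0.51174324 0.26865947 0.20029021] [-1.02386795e-01 -3.13888273e+00  4.63569797e-04] [-0.6   0.38  0.04  1.73 -0.02  1.03  0.95] [ 0.52956247 -0.59569826 -0.27594698] [0.01523857 0.03671669 0.03798348]
wrist knob 2678 0.1175 ((496.5541076660156, 341.673583984375), (41.23439407348633, 40.79179000854492), 48.77777099609375)
wrist lug 961 0.0837 ((478.86737060546875, 403.706298828125), (14.401710510253906, 39.8214225769043), 15.756720542907715)
wrist stud 0 0 0
top knob 161 0.1173 ((487.7833251953125, 345.7944641113281), (38.977027893066406, 23.835636138916016), 76.05040740966797)
top lug 114 0.0834 ((477.8999328613281, 406.0906982421875), (13.776171684265137, 39.61833190917969), 17.347803115844727)
top stud 17 0.1179 ((462.3310546875, 466.2375183105469), (12.448202133178711, 6.446243762969971), 88.03093719482422)
```

View pics/a_wrist.png

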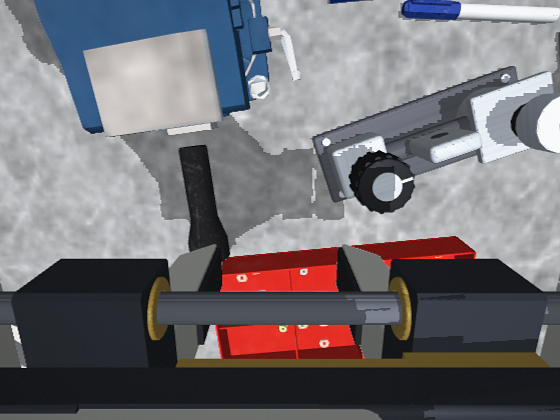

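Call:
{"method": "apply_moves", "body": {
  "commands": [
    [60,-0.03,0.17,0,0.31],
    [60,-0.04,0.18,0,0.32],
    [60,-0.03,0.17,0,0.31],
    [60,-0.04,0.18,0,0.32],
    [60,-0.03,0.17,0,0.31],
    [60,-0.04,0.18,0,0.32],
    [60,-0.04,0.17,0,0.31],
    [60,0,0,0,0],
    [60,0,0,0,0],
    [60,0,0,0,0]
  ]
}}

```text
clock: 15.7
position: [0.4973, 0.3411, 0.2009]
ee_rot: [1.554, -2.73, 0.001]
force: [-0.4, 0.2, -0.5]
width: 0.599
gripper_force: 0.0
```

Call:
{"method": "apply_moves", "body": {
  "commands": [
    [60,0,0,-0.2,0],
    [60,0,0,-0.3,0],
    [60,0,0,-0.3,0],
    [60,0,0,-0.3,0],
    [60,0,0,-0.3,0],
    [60,0,0,-0.25,0],
    [60,0,0,-0.15,0],
    [60,0,0,0,0],
    [60,0,0,0,0]
  ]
}}

```text
clock: 16.82
position: [0.4975, 0.3419, 0.0935]
ee_rot: [-1.558, 2.727, 0.0]
force: [0.1, 0.6, -0.3]
width: 0.6
gripper_force: 0.0
```

```bash
python3 k.py b side
python3 - <<'E'
import cv2
im=cv2.imread("pics/b_side.png")[90:230,130:330]; cv2.imwrite("pics/bs.png",cv2.resize(im,None,fx=4,fy=4,interpolation=cv2.INTER_CUBIC)[:600])
E
```

```text
[0.497492   0.34192853 0.09347066] [-1.55802130e+00  2.72698763e+00  2.73440732e-04] [-0.55  0.55 -0.21  1.76  0.14  0.85  1.79] [ 0.14932765  0.55245608 -0.27132397] [ 0.08005272  0.06786175 -0.01617865]
side knob 178 0.1165 ((492.9697265625, 340.27801513671875), (37.533939361572266, 59.71714782714844), 77.65406799316406)
side lug 2 0.0806 0
side stud 0 0 0
```

View pics/bs.png

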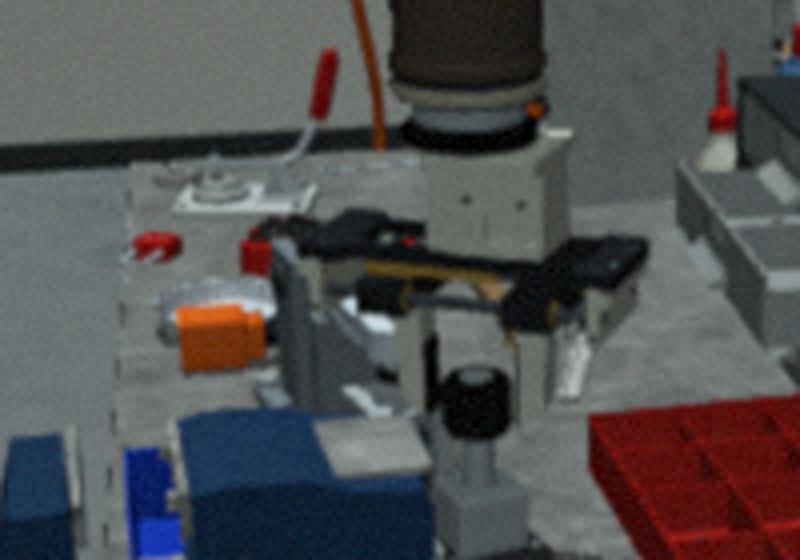

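Call:
{"method": "apply_moves", "body": {
  "commands": [
    [60,0,0,-0.03,0],
    [42,0,0,0,0],
    [42,0,0,0,0],
    [38,0,0,0,0],
    [30,0,0,0,0],
    [30,0,0,0,0],
    [30,0,0,0,0],
    [30,0,0,0,0]
  ],
  "newtons": 40
}}

```text
clock: 17.88
position: [0.4969, 0.3419, 0.0912]
ee_rot: [1.559, -2.727, -0.001]
force: [-3.3, 0.7, 2.6]
width: 0.418
gripper_force: 40.0
```

```bash
python3 -c "
from h import *
s=observe();print(s['position'],s['force'],s['ft_torque'],s['width'],s['gripper_force'])"
```

```text
[0.49689507 0.34185881 0.09121586] [-3.2965891   0.68912487  2.56335429] [0.31327591 0.82807842 0.09392222] 0.4178526364526142 40.000773668289185
```

Call:
{"method": "apply_moves", "body": {
  "commands": [
    [30,0,0,-0.02,0],
    [30,0,0,0,0],
    [30,0,0,0,-0.1],
    [30,0,0,0,-0.1],
    [30,0,0,0,0]
  ]
}}

```text
clock: 18.5
position: [0.4969, 0.342, 0.0911]
ee_rot: [-1.419, 2.802, 0.001]
force: [-7.2, -1.7, 14.5]
width: 0.418
gripper_force: 40.0
```

```bash
cat > s.py <<'E'
from h import *
for i in range(3):
    s=observe(); v=np.array(s['ee_rot']); a=2*np.arctan2(v[1],v[0])-np.pi/2
    print('yaw',round(np.mod(a,2*np.pi),4),np.array(s['position']).round(4),np.array(s['force']).round(2),np.array(s['ft_torque']).round(3),round(s['joint_efforts'][6],3),round(s['gripper_force'],1))
    break
E
python3 s.py; python3 k.py c top
```

```text
yaw 2.5082 [0.4969 0.342  0.0911] [-7.24 -1.67 14.51] [-0.21   1.619 -0.111] -0.22 40.0
[0.49690503 0.34199467 0.09113449] [-1.41900469e+00  2.80236681e+00  5.95390304e-04] [-0.57  0.55 -0.18  1.76  0.12  0.84  1.7 ] [-7.24101463 -1.66886358 14.5100995 ] [-0.20968954  1.61875004 -0.11077785]
top knob 0 0 0
top lug 9 0.0829 0
top stud 12 0.1177 0
```

Call:
{"method": "apply_moves", "body": {
  "commands": [
    [30,0,0,0,-0.25],
    [30,0,0,0,-0.25],
    [30,0,0,0,-0.25],
    [30,0,0,0,-0.25],
    [30,0,0,0,-0.25],
    [30,0,0,0,-0.25],
    [30,0,0,0,0],
    [30,0,0,0,0]
  ]
}}

```text
clock: 19.55
position: [0.4965, 0.3429, 0.0912]
ee_rot: [0.296, -3.128, -0.003]
force: [-8.0, 1.0, 13.6]
width: 0.413
gripper_force: 40.0
```

```bash
python3 s.py; python3 k.py d wrist top
python3 - <<'E'
import cv2,numpy as np
a=cv2.imread("pics/d_wrist.png"); b=cv2.imread("pics/d_top.png")[200:310,130:330]
cv2.imwrite("pics/dd.png",np.hstack([cv2.resize(a,(400,300)),cv2.resize(b,(400,300))]))
E
```

```text
yaw 1.7598 [0.4965 0.3429 0.0912] [-7.96  0.97 13.62] [ 0.249  1.757 -0.128] 0.09 40.0
[0.49648531 0.34294515 0.09116352] [ 2.96425840e-01 -3.12757337e+00 -2.62828599e-03] [-0.7   0.54  0.02  1.78 -0.01  0.83  1.08] [-7.95719549  0.97435276 13.61858694] [ 0.24938426  1.75709148 -0.12804794]
wrist knob 5254 0.1173 ((488.8026123046875, 338.436767578125), (50.90403366088867, 49.21336364746094), 62.13585662841797)
wrist lug 1940 0.0839 ((478.46942138671875, 403.8578796386719), (13.48952579498291, 40.073448181152344), 15.52088451385498)
wrist stud 0 0 0
top knob 0 0 0
top lug 0 0 0
top stud 13 0.1181 0
```

View pics/dd.png

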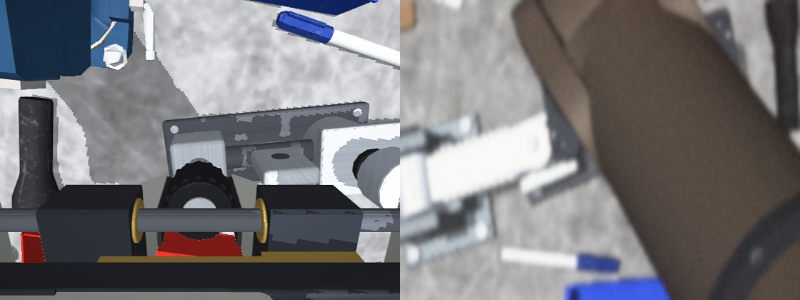

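Call:
{"method": "apply_moves", "body": {
  "commands": [
    [30,0,0,0,-0.2],
    [30,0,0,0,-0.2],
    [30,0,0,0,0]
  ]
}}

```text
clock: 20.02
position: [0.4964, 0.3433, 0.0912]
ee_rot: [-0.019, -3.141, -0.003]
force: [-7.0, 1.8, 13.6]
width: 0.413
gripper_force: 40.0
```

```bash
cat > t.py <<'E'
from h import *
exec(open("s.py").read())
im,w=cloud("wrist"); p=w.reshape(-1,3)
c=p[np.linalg.norm(p[:,:2]-[.4625,.463],axis=1)<.055]; c=c[((c[:,:2]-[.4785,.404])@[-.2738,.9618]>.03)]
q=c[(c[:,2]>.052)&(c[:,2]<.086)]; n=c[(c[:,2]>.105)&(c[:,2]<.1155)&(np.linalg.norm(c[:,:2]-[.4625,.463],axis=1)<.019)]
print("plat",len(q),np.median(q[:,2]),"nose",len(n),np.median(n[:,2]) if len(n) else 0)
l=p[(p[:,2]>.079)&(p[:,2]<.092)&(np.linalg.norm(p[:,:2]-[.4795,.406],axis=1)<.03)]
print("lug",len(l),cv2.minAreaRect((l[:,:2]*1000).astype(np.float32)) if len(l)>15 else 0)
E
python3 t.py
```

```text
yaw 1.5587 [0.4964 0.3433 0.0912] [-7.04  1.77 13.62] [ 0.426  1.76  -0.093] -0.58 40.0
plat 7870 0.0657375444052822 nose 1654 0.11123388010152019
lug 2210 ((478.48919677734375, 403.8696594238281), (13.772781372070312, 39.7892951965332), 16.81654930114746)
```

Call:
{"method": "apply_moves", "body": {
  "commands": [
    [30,0,0,0,-0.2],
    [30,0,0,0,-0.2],
    [30,0,0,0,0]
  ]
}}

```text
clock: 20.45
position: [0.4965, 0.3434, 0.0911]
ee_rot: [-0.332, -3.124, -0.003]
force: [-6.4, 3.0, 12.8]
width: 0.416
gripper_force: 40.0
```

```bash
python3 t.py
```

```text
yaw 1.3589 [0.4965 0.3434 0.0911] [-6.39  2.98 12.76] [ 0.562  1.489 -0.111] -0.588 40.0
plat 8653 0.06687375493032348 nose 2915 0.1113000560825731
lug 2307 ((478.27813720703125, 403.8302917480469), (13.75320053100586, 39.96610641479492), 16.124277114868164)
```

Call:
{"method": "apply_moves", "body": {
  "commands": [
    [30,0,0,0,-0.2],
    [30,0,0,0,-0.2],
    [30,0,0,0,0]
  ]
}}

```text
clock: 20.88
position: [0.4968, 0.3436, 0.0911]
ee_rot: [-0.642, -3.075, -0.004]
force: [-5.1, 3.6, 11.6]
width: 0.419
gripper_force: 40.0
```

```bash
python3 t.py
```

```text
yaw 1.1589 [0.4968 0.3436 0.0911] [-5.09  3.6  11.6 ] [ 0.639  1.362 -0.153] -0.574 40.0
plat 8958 0.06804242376780455 nose 5538 0.1112934142422342
lug 2407 ((478.7747497558594, 403.7912902832031), (14.627909660339355, 39.76581573486328), 16.482196807861328)
```

Call:
{"method": "apply_moves", "body": {
  "commands": [
    [30,0,0,0,-0.1],
    [30,0,0,0,-0.1],
    [30,0,0,0,0]
  ]
}}

```text
clock: 21.3
position: [0.4969, 0.3437, 0.0911]
ee_rot: [-0.794, -3.039, -0.004]
force: [-6.0, 4.2, 10.9]
width: 0.418
gripper_force: 40.0
```

```bash
python3 t.py;python3 s.py
```

```text
yaw 1.0596 [0.4969 0.3437 0.0911] [-6.03  4.2  10.9 ] [ 0.754  1.325 -0.117] -0.207 40.0
plat 8269 0.06871322920880918 nose 7387 0.1113482807158738
lug 2450 ((478.551513671875, 403.8417663574219), (14.422521591186523, 39.80671310424805), 16.735248565673828)
yaw 1.0601 [0.4969 0.3437 0.0911] [-6.71  3.8  10.77] [ 0.775  1.328 -0.109] 0.029 40.0
```

Call:
{"method": "apply_moves", "body": {
  "commands": [
    [30,0,0,0,-0.1],
    [30,0,0,0,-0.1],
    [30,0,0,0,0]
  ]
}}

```text
clock: 21.72
position: [0.497, 0.3438, 0.0911]
ee_rot: [-0.945, -2.996, -0.005]
force: [-6.1, 4.7, 11.0]
width: 0.416
gripper_force: 40.0
```

```bash
python3 t.py;python3 s.py
```

```text
yaw 0.9597 [0.497  0.3438 0.0911] [-6.09  4.65 11.03] [ 0.841  1.287 -0.091] -0.207 40.0
plat 7149 0.06925112646083256 nose 7933 0.11133464549438862
lug 2493 ((478.6399841308594, 403.8521728515625), (14.505712509155273, 39.922454833984375), 16.79158592224121)
yaw 0.9601 [0.497  0.3438 0.0911] [-6.29  4.34  9.76] [ 0.888  1.265 -0.193] 0.029 40.0
```

Call:
{"method": "apply_moves", "body": {
  "commands": [
    [30,0,0,0,-0.1],
    [30,0,0,0,-0.1],
    [30,0,0,0,0],
    [30,0,0,0,0]
  ]
}}

```text
clock: 22.28
position: [0.4971, 0.344, 0.0912]
ee_rot: [-1.093, -2.945, -0.005]
force: [-4.8, 4.7, 10.1]
width: 0.42
gripper_force: 40.0
```

```bash
python3 t.py;python3 s.py
```

```text
yaw 0.8603 [0.4971 0.344  0.0912] [-4.8   4.67 10.11] [ 0.922  1.205 -0.117] 0.115 40.0
plat 6533 0.06992537135905645 nose 5964 0.11138845115772111
lug 2541 ((478.72637939453125, 403.83758544921875), (14.670631408691406, 39.925048828125), 16.711021423339844)
yaw 0.8603 [0.4971 0.344  0.0911] [-4.95  5.05 10.71] [ 0.939  1.159 -0.094] 0.123 40.0
```

Call:
{"method": "apply_moves", "body": {
  "commands": [
    [30,0,0,0,-0.1],
    [30,0,0,0,-0.1],
    [30,0,0,0,0],
    [30,0,0,0,0]
  ]
}}

```text
clock: 22.82
position: [0.4972, 0.3441, 0.0911]
ee_rot: [-1.238, -2.887, -0.006]
force: [-5.0, 5.2, 9.9]
width: 0.413
gripper_force: 40.0
```

```bash
python3 t.py;python3 s.py
```

```text
yaw 0.7604 [0.4972 0.3441 0.0911] [-4.99  5.19  9.92] [ 1.019  1.085 -0.121] 0.115 40.0
plat 6136 0.07051722729993155 nose 4538 0.11136571067683873
lug 2565 ((478.66839599609375, 403.7828674316406), (14.306520462036133, 40.169002532958984), 17.06620979309082)
yaw 0.7604 [0.4972 0.3441 0.0911] [-4.86  4.75 10.19] [ 1.052  1.132 -0.094] 0.124 40.0
```

Turned 1.85 rad; no touch yet. Continue.

Call:
{"method": "apply_moves", "body": {
  "commands": [
    [30,0,0,0,-0.1],
    [30,0,0,0,-0.1],
    [30,0,0,0,0],
    [30,0,0,0,0]
  ]
}}

```text
clock: 23.38
position: [0.4973, 0.3442, 0.0912]
ee_rot: [-1.381, -2.821, -0.006]
force: [-4.3, 5.1, 9.3]
width: 0.419
gripper_force: 40.0
```

```bash
python3 t.py;python3 s.py
```

```text
yaw 0.6604 [0.4973 0.3442 0.0912] [-4.29  5.15  9.33] [ 1.099  1.076 -0.116] 0.115 40.0
plat 5913 0.07110705600055205 nose 2965 0.11132000867347842
lug 2597 ((478.7517395019531, 403.8450622558594), (14.296990394592285, 40.00440979003906), 16.67267608642578)
yaw 0.6604 [0.4973 0.3442 0.0911] [-4.36  5.18  9.94] [ 1.092  1.051 -0.121] 0.124 40.0
```

Call:
{"method": "apply_moves", "body": {
  "commands": [
    [30,0,0,0,-0.1],
    [30,0,0,0,-0.1],
    [30,0,0,0,0],
    [30,0,0,0,0]
  ]
}}

```text
clock: 23.92
position: [0.4974, 0.3443, 0.0911]
ee_rot: [-1.52, -2.749, -0.006]
force: [-3.7, 6.3, 9.0]
width: 0.417
gripper_force: 40.0
```

```bash
python3 t.py;python3 s.py
```

```text
yaw 0.5604 [0.4974 0.3443 0.0911] [-3.71  6.29  9.04] [ 1.154  0.932 -0.175] 0.116 40.0
plat 5864 0.07170632976646008 nose 1728 0.11130652731744546
lug 2604 ((478.7760009765625, 403.88623046875), (14.224891662597656, 40.04096221923828), 16.51264762878418)
yaw 0.5604 [0.4974 0.3442 0.0911] [-4.    6.54  8.64] [ 1.13   0.969 -0.098] 0.124 40.0
```

Call:
{"method": "apply_moves", "body": {
  "commands": [
    [30,0,0,0,-0.1],
    [30,0,0,0,-0.1],
    [30,0,0,0,0],
    [30,0,0,0,0]
  ]
}}

```text
clock: 24.48
position: [0.4976, 0.3443, 0.0912]
ee_rot: [-1.656, -2.67, -0.006]
force: [-3.1, 6.4, 8.5]
width: 0.417
gripper_force: 40.0
```

```bash
python3 t.py;python3 s.py
```

```text
yaw 0.4606 [0.4976 0.3443 0.0912] [-3.12  6.42  8.45] [ 1.156  0.833 -0.044] 0.038 40.0
plat 5921 0.0721607827093736 nose 914 0.11146890912189475
lug 2616 ((478.8459167480469, 403.8209533691406), (14.126795768737793, 40.00503158569336), 16.827091217041016)
yaw 0.4606 [0.4976 0.3443 0.0912] [-3.16  5.4   8.82] [1.204 0.804 0.024] 0.046 40.0
```

Call:
{"method": "apply_moves", "body": {
  "commands": [
    [30,-0.005,0.01,0.01,0],
    [30,0,0,0,0],
    [50,0,0,0,0],
    [55,0,0,0,0],
    [60,0,0,0,0],
    [60,0,0,0,0]
  ]
}}

```text
clock: 25.28
position: [0.497, 0.3419, 0.0905]
ee_rot: [1.658, 2.668, -0.0]
force: [-0.1, -0.5, 1.0]
width: 0.6
gripper_force: 0.0
```

Call:
{"method": "apply_moves", "body": {
  "commands": [
    [60,0,0,0.1,0],
    [60,0,0,0.3,0],
    [60,0,0,0.4,0],
    [60,0,0,0.4,0],
    [60,0,0,0.4,0],
    [60,0,0,0.3,0],
    [60,0,0,0,0],
    [60,0,0,0,0],
    [60,0,0,0,0]
  ]
}}

```text
clock: 26.4
position: [0.4964, 0.342, 0.2038]
ee_rot: [-1.658, -2.668, 0.002]
force: [0.3, -0.1, 0.1]
width: 0.602
gripper_force: 0.0
```

```bash
python3 t.py; python3 k.py e wrist top
python3 - <<'E'
from h import *
for n in("top","side"):
    w0=np.load(n+".npy"); im,w1=cloud(n)
    for nm,c in(("nose",(.4625,.463)),("armmid",(.452,.51))):
        m=(np.linalg.norm(w0[...,:2]-c,axis=-1)<.015)&(abs(w0[...,2]-.1115)<.003)&(abs(w1[...,2]-.1115)<.008)
        print(n,nm,m.sum(),np.median((w1-w0)[m][:,2]) if m.any() else 0)
E
```

```text
yaw 0.4589 [0.4964 0.342  0.2038] [ 0.34 -0.09  0.06] [-0.053  0.065 -0.001] 0.0 0.0
plat 2671 0.07212519358391442 nose 2450 0.11151824964444762
lug 971 ((478.714599609375, 403.6543273925781), (13.9326810836792, 39.8617057800293), 16.630538940429688)
[0.49650438 0.34196562 0.20381495] [-1.65779727e+00 -2.66822755e+00  2.01530445e-03] [-0.99  0.43  0.42  1.68 -0.2   1.07 -0.04] [-0.13345763 -0.59102705  0.13621915] [-0.05091206  0.02717823 -0.02073163]
wrist knob 2420 0.1176 ((497.4111633300781, 341.50103759765625), (41.01008987426758, 41.466670989990234), 16.40669059753418)
wrist lug 966 0.0838 ((478.78643798828125, 403.7591247558594), (14.072486877441406, 39.704856872558594), 16.71782684326172)
wrist stud 226 0.1181 ((462.5775146484375, 462.7754821777344), (9.224443435668945, 9.508914947509766), 24.155073165893555)
top knob 0 0 0
top lug 0 0 0
top stud 17 0.118 ((462.222900390625, 464.2479248046875), (8.548711776733398, 6.486642837524414), 88.83346557617188)
top nose 81 0.0006592864673884424
top armmid 130 0.000490140899252034
side nose 35 0.00027367085754170795
side armmid 35 0.00014963874750828499
```

View pics/e_wrist.png

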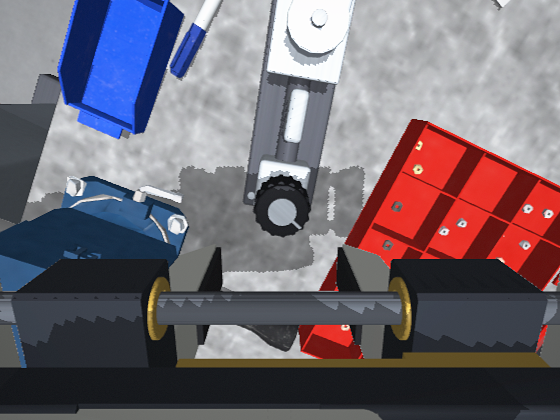

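```bash
python3 -c "
from cell import arm
print(arm.sign_off())"
```

```text
the job is handed in; nothing more can be done
None
```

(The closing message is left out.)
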